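# Line up a caravan wheel hub's castle nut for its split pin

## Task

Two caravan wheel hubs stand on the bench; one already has its split pin through the castle nut, the other does not. On the hub without a pin, turn the castle nut clockwise (tightening, seen from above) to the next slot that lines up with the cross hole in the spindle, so that a split pin could go straight through, and then let go. Do not back the nut off to the slot before or pass the next one, and leave the pinned hub alone.

Things in the scene. Friction and masses are not known exactly. Their poses are not given: they have to be found in the camera images.
- castle_nut (a joint): Angle (rad) of the castle nut on the hub WITHOUT a split pin; grows clockwise seen from above (tightening). At 0 the slot before is in line with the cross hole, at 1.047 (60 degrees) the next slot is, as wanted. Starts between 0.20 and 0.65. No stop near there; stiff by friction (0.25 N m), stays where it is left, does not rise or sink. The hub is bolted down.
- nut_middle (a point): On that nut's axis, half-way up its hexagon, 104 mm above the bench; axes turn with the nut, z up. Steel hexagon 50 mm across flats, 26 mm high, a flat (29 mm wide) facing its x axis and every 60 degrees on. On top a 45 mm round crown 14 mm high, with six 11 mm slots, one over each flat. Under it a collar 46 mm wide, 16 mm high, then the hub's 66 mm nose, top 29 mm below this point.
- cross_hole (a point): Centre of the 7 mm cross hole in that spindle, on the nut's axis, 20 mm above the hexagon's middle, level with the slots; x axis along the hole (either way round), z up. The 30 mm spindle ends 12 mm above this point; a pale line across its flat end runs the same way as the hole. The five wheel studs around stay below the nose's top.
- hub_pinned: The other hub, of the same shape and sizes (136 mm high, 150 mm disc, 170 mm square wooden base, bolted down), but with a bright split pin already fitted: its ring and bent legs stick out of two opposite slots of its nut. Origin at the centre of the base's underside, on the bench. To be left alone.

How it is judged:
By the outcome, as a careful person would: the job done as asked, in the order asked, and still so for the second after the job is handed in, with the robot touching nothing.
It also fails if it takes over 32 s, if anything falls off the work surface, if the arm or the gripper's body presses on something with over 40 N, if the wrist force passes 120 N, or if a joint passes its speed limit or range.

## Robot

A 6-joint arm with a two-finger parallel gripper is mounted at the origin on the work surface. World frame = base frame: x ahead of the robot, y to its left, z up, the work surface at z = 0. Lengths are in m, angles in rad, forces in N, time in s.
With the tool pointing down it reaches from about 0.275 to 0.875 m from the base axis. Payload 12.5 kg.
Tool frame: the origin (TCP) lies midway between the tips of the shut fingers; the grasp point (between the pads) lies 19 mm behind it; z points along the fingers, x is the direction in which the jaws open and shut, and the axes are right-handed (so a half turn about z gives the same grasp; the last joint's range is limited). The gripper opens to 85 mm and grips with 20 to 120 N. Pads are 22 mm wide; open, the fingers measure 114 mm over their backs; the gripper's body (76 mm by 85 mm) begins 54 mm behind the grasp point. The pads swing forward as they close: fully open they stand 13 mm farther back than shut.
Start: joints at [-1.35, 0.351, 1.652, -0, 1.139, -0.085], TCP at [0.166, -0.524, 0.231] pointing down, gripper open.
Joint ranges: [-2.75, 2.75], [-0.79, 2.1], [0.01, 2.65], [-1.57, 4.71], [0.07, 3.14], [-2.87, 2.87]. Speed limits (rad/s): [2.22, 2.22, 2.79, 3.14, 3.14, 3.14].

## Interface

Orientations are given as a unit quaternion [w, x, y, z].
In Python, from cell import manip gives the robot as it stands.
- The arm moves only by the shell command python3 -m jog 'ROWS' [FORCE]. ROWS is text: rows parted by semicolons, each of 7 numbers parted by spaces: the turn, a rotation vector about the tool's x, y, z in degrees, then the shift along the tool's x, y, z in mm, then the opening, from 0 (shut) to 1 (fully open). A call has exactly 10 rows; each row is the pose to reach, as a shift and turn from the pose commanded when the call began, along the tool's axes at that moment; what a row does not reach only later rows make up. A row lasts 1/8 s, in which the tool goes at most 62.5 mm and 10.7 degrees, less where a joint would pass 70% of its speed; a pose out of reach is approached as far as the arm can. A call with a gripper value outside its range is refused whole. The fingers move at their own pace and stop on an object; FORCE is the grip in N (left out, the last holds). Time passes only in rows, so rows that repeat a pose let the fingers close, or fill a call up. It gives the time, the measured TCP pose, the force and the opening at its end, in the units of the state.
- manip.observe(): the state, without advancing time (a new reading comes with each control period).
- manip.grab_frame(name): name is "scene" or "top" or "wrist"; returns a dict with "img" (480x640x3 uint8, red, green, blue), "K" (3x3 intrinsics, pixels), "R" (3x3) and "t" (3): a world point X has camera coordinates R X + t; the wrist camera has in their place "T_tool_cam" (4x4, takes a point from camera to tool coordinates, whose origin is the TCP and whose axes are the tool frame's). Camera axes: x right, y down, z forward; pixel columns grow to the right and rows downward; lengths in m; the calibration is good to about 2 mm. A picture is of the moment at which its call begins: read the wrist's pose just before it. There is no depth.
- manip.job_done(): hands the job in, once; it reports no verdict.
The state is a dict: "clock": time; "joint_pos": joint angles; "qd": joint speeds; "tau": joint torques, N m; "eef_pos": TCP position; "orientation": TCP orientation; "force": force on the tool from outside, world axes, zero at the start; "moment": the same for the moment, N m; "finger_gap": opening from 0.0 (shut) to 1.0 (fully open).
Only numpy, scipy, OpenCV 4.12 (cv2) and the standard library are available. Lean on these libraries where they do the work, as an engineer would, in place of code of your own. Each camera call takes 0.05 s, during which the arm holds its last target.

## Working session

There is one attempt and no reset: what is moved stays moved. The work goes in short steps, Python scripts to look and compute and a shell command to move; the robot and the scene stay as the last step left them, time stands still between calls to the robot, and variables do not carry over. Pictures are saved under pics/ and viewed, and the job is handed in when it is done.

```bash
mkdir -p pics
python3 - <<'E'
from cell import manip
import cv2
s=manip.observe(); print(s)
for n in ["top","scene","wrist"]:
    f=manip.grab_frame(n); cv2.imwrite(f"pics/{n}0.png",f["img"][:,:,::-1]); print(n,f["K"],f.get("R"),f.get("t"),f.get("T_tool_cam"))
E
```

```text
{'clock': 0.0, 'joint_pos': array([-1.34960756e+00,  3.51274177e-01,  1.65239512e+00, -8.91862826e-06,
        1.13909103e+00, -8.46006978e-02]), 'qd': array([-0.00069117,  0.00068533, -0.0003963 ,  0.00040768, -0.00039267,
       -0.00238158]), 'tau': array([ 1.68467261e-03, -5.06099331e+01, -2.91406971e+01,  1.51268148e-05,
        4.48217339e-03,  1.23294339e-05]), 'eef_pos': array([ 0.16552785, -0.52416936,  0.23074865]), 'orientation': array([-3.80648132e-04,  8.06551061e-01, -5.91164144e-01, -4.42705526e-04]), 'force': array([-0.3273595 , -0.17778157,  0.47730007]), 'moment': array([-0.04934786,  0.0031266 ,  0.01171891]), 'finger_gap': 1.0005387285399452}
top [[493.82284853   0.         317.02993509]
 [  0.         493.82284853 235.54308198]
 [  0.           0.           1.        ]] [[ 0.01072709 -0.99981127 -0.01619714]
 [-0.98658599 -0.00794377 -0.163049  ]
 [ 0.16288956  0.01772891 -0.98648501]] [0.00393623 0.57739894 0.78059659] None
scene [[603.82137846   0.         324.76466568]
 [  0.         603.82137846 238.82164846]
 [  0.           0.           1.        ]] [[ 0.12306055  0.99239371  0.0032901 ]
 [ 0.84708976 -0.10331401 -0.52131099]
 [-0.51700583  0.06693983 -0.85336043]] [-0.0765205  -0.4080927   1.40904821] None
wrist [[337.03168219   0.         317.19579143]
 [  0.         337.03168219 237.00571439]
 [  0.           0.           1.        ]] None None [[ 9.99999708e-01 -2.39473904e-04  7.25337611e-04 -3.65521210e-05]
 [ 4.37317104e-05  9.65976328e-01  2.58630494e-01 -6.55945508e-02]
 [-7.62594216e-04 -2.58630387e-01  9.65976056e-01 -1.43065140e-01]
 [ 0.00000000e+00  0.00000000e+00  0.00000000e+00  1.00000000e+00]]
```

View pics/top0.png

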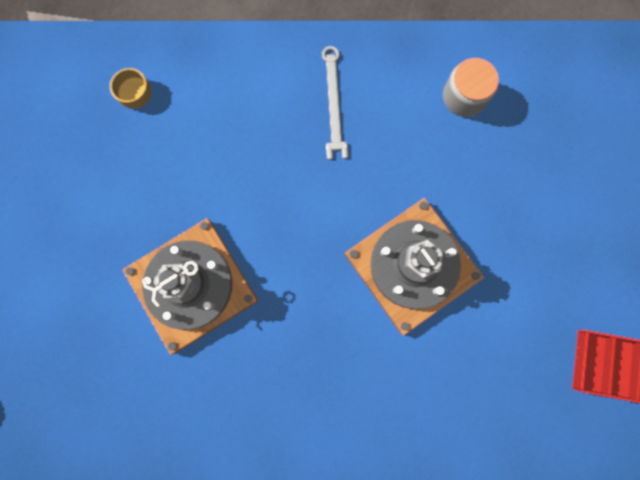

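View pics/scene0.png

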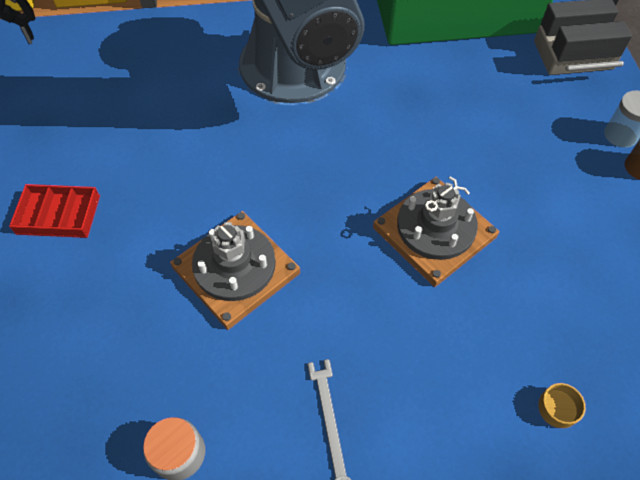

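View pics/wrist0.png

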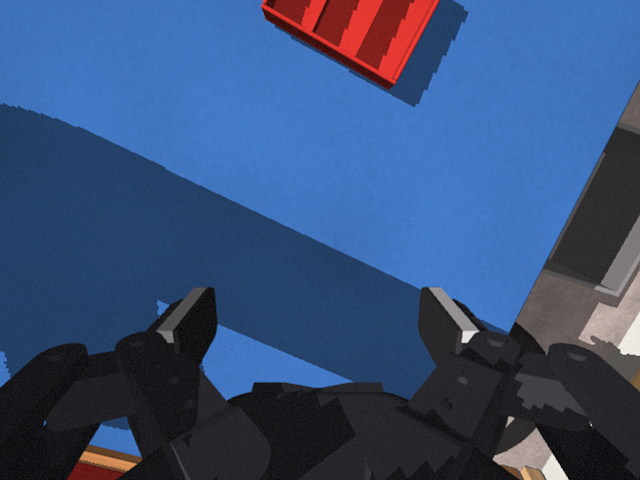

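The top view shows the unpinned hub on the right, its spindle end near (427,259) with a pale line across it. The pinned hub is at about (177,283). I'll zoom in and triangulate.

```bash
cat > h.py <<'E'
import numpy as np, cv2
from scipy.spatial.transform import Rotation as Ro
def ray(K,R,t,u,v,z):
    d=R.T@np.linalg.inv(K)@np.array([u,v,1.]); c=-R.T@t
    return c+d*(z-c[2])/d[2]
def wristRt(s,T):
    q=s["orientation"]; Rw=Ro.from_quat([q[1],q[2],q[3],q[0]]).as_matrix()
    Rc=Rw@T[:3,:3]; c=Rw@T[:3,3]+s["eef_pos"]
    return Rc.T,-Rc.T@c
def proj(K,R,t,X):
    p=K@(R@np.asarray(X).T+t[:,None]); return (p[:2]/p[2]).T
E
python3 - <<'E'
import cv2
a=cv2.imread("pics/top0.png")[219:299,380:480]; b=cv2.imread("pics/scene0.png")[205:285,180:280]
cv2.imwrite("pics/top0z.png",cv2.resize(a,None,fx=7,fy=7,interpolation=cv2.INTER_CUBIC))
cv2.imwrite("pics/scene0z.png",cv2.resize(b,None,fx=7,fy=7,interpolation=cv2.INTER_CUBIC))
E
```

```text
(no output)
```

View pics/top0z.png

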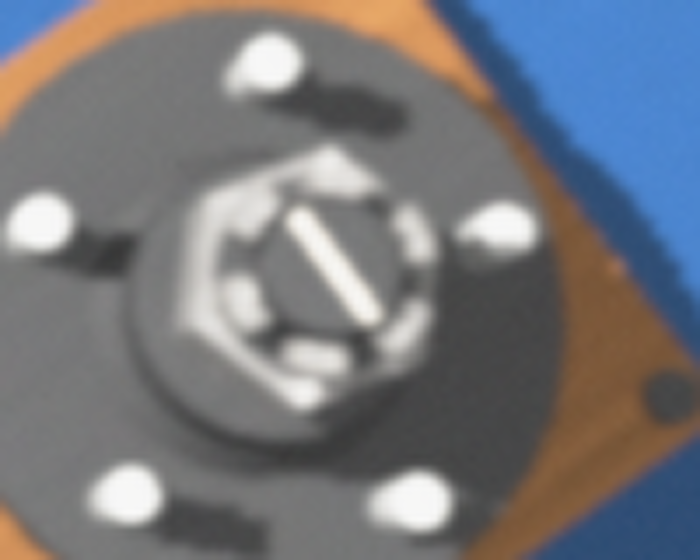

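View pics/scene0z.png

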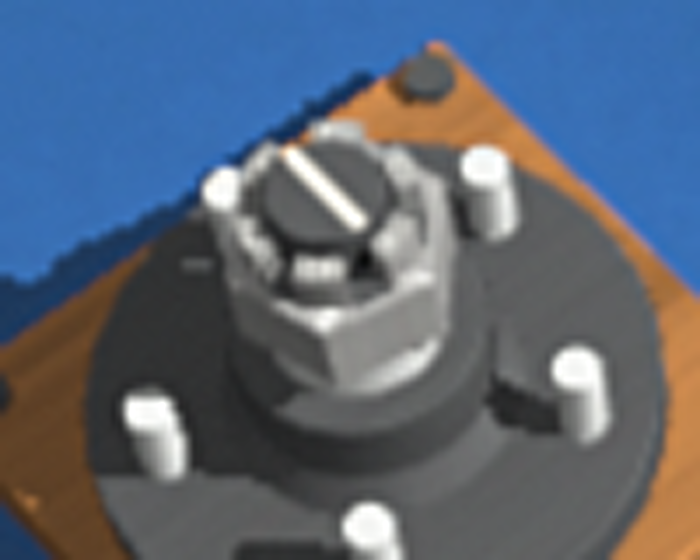

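Run:
```python
from h import *
from cell import manip
P={}
for n,pts in dict(top=[(380+x/7-.43,219+y/7-.43) for x,y in [(297,214),(373,318),(336,264)]],scene=[(180+x/7-.43,205+y/7-.43) for x,y in [(290,152),(362,225),(325,188)]]).items():
    f=manip.grab_frame(n)
    X=[ray(f["K"],f["R"],f["t"],u,v,.136) for u,v in pts]
    print(n,np.round(X,4)); d=X[1]-X[0]; print(np.degrees(np.arctan2(d[1],d[0])), np.linalg.norm(d))
s=manip.observe(); q=s["orientation"]; print(Ro.from_quat([q[1],q[2],q[3],q[0]]).as_matrix().round(3))
```

```text
top [[ 0.5435 -0.1481  0.136 ]
 [ 0.5215 -0.1636  0.136 ]
 [ 0.5329 -0.1561  0.136 ]]
-144.92499393333492 0.02686143647315095
scene [[ 0.5207 -0.1633  0.136 ]
 [ 0.5434 -0.1471  0.136 ]
 [ 0.5319 -0.1554  0.136 ]]
35.59978397460057 0.027886053799501702
[[ 0.301 -0.954 -0.   ]
 [-0.954 -0.301  0.001]
 [-0.001 -0.    -1.   ]]
```

```bash
python3 -m jog '0 0 0 -26 -50 0 1;0 0 0 -52 -100 0 1;0 0 0 -78 -150 0 1;0 0 0 -104 -200 0 1;0 0 0 -130 -250 0 1;0 0 0 -156 -300 0 1;0 0 0 -182 -350 0 1;0 0 0 -208 -400 0 1;0 0 0 -230 -440 0 1;0 0 0 -240.5 -461 0 1' 60
python3 - <<'E'
from h import *
from cell import manip
s=manip.observe(); f=manip.grab_frame("wrist"); print(s["eef_pos"],s["joint_pos"],s["qd"].round(3))
cv2.imwrite("pics/w1.png",f["img"][:,:,::-1])
E
```

```text
clock: 1.5
eef_pos: [0.534, -0.1545, 0.2311]
orientation: [-0.0, 0.807, -0.59, -0.0]
force: [0.2, 0.4, -0.3]
finger_gap: 0.998
[ 0.53398067 -0.15447099  0.23108991] [-3.65420918e-01  3.61649284e-01  1.63649259e+00  1.74875447e-04
  1.14364802e+00  8.97620999e-01] [ 0.286  0.155 -0.225 -0.006  0.07   0.296]
```

View pics/w1.png

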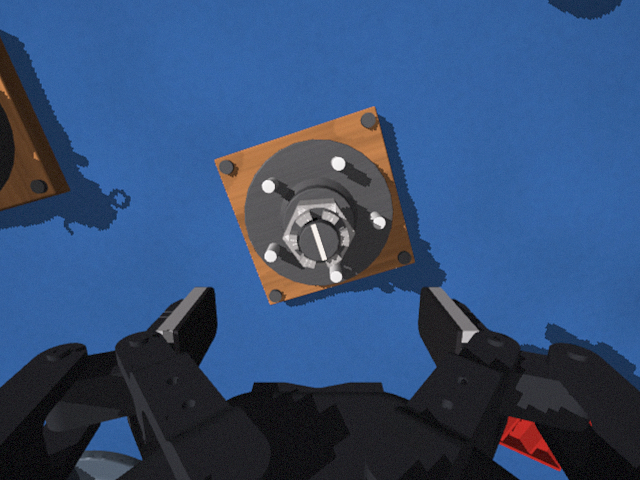

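The nut now sits near (319,240) in the wrist view. I'll warp it into a top-down view at crown height and read the angles there.

```bash
cat >> h.py <<'E'
def rect(name,out,z=.131,c=(.5325,-.156),manip=None,sc=6,half=48):
    s=manip.observe(); f=manip.grab_frame(name); img=f["img"][:,:,::-1].copy()
    R,t=(f["R"],f["t"]) if "R" in f and f["R"] is not None else wristRt(s,f["T_tool_cam"])
    n=2*half*sc
    # output px: right=+x world, up=+y
    src=[];dst=[]
    for a,b in [(-1,-1),(1,-1),(1,1),(-1,1)]:
        X=np.array([[c[0]+a*half*1e-3,c[1]+b*half*1e-3,z]]); src.append(proj(f["K"],R,t,X)[0]); dst.append([(a+1)*half*sc,(1-b)*half*sc])
    H=cv2.getPerspectiveTransform(np.float32(src),np.float32(dst))
    w=cv2.warpPerspective(img,H,(n,n),flags=cv2.INTER_CUBIC)
    cv2.imwrite(out,w); print(s["eef_pos"].round(4),np.abs(s["qd"]).max().round(3)); return w
E
python3 - <<'E'
from h import *
from cell import manip
manip.grab_frame("wrist")
rect("wrist","pics/r1.png",manip=manip)
E
```

```text
[ 0.5339 -0.1548  0.231 ] 0.048
```

View pics/r1.png

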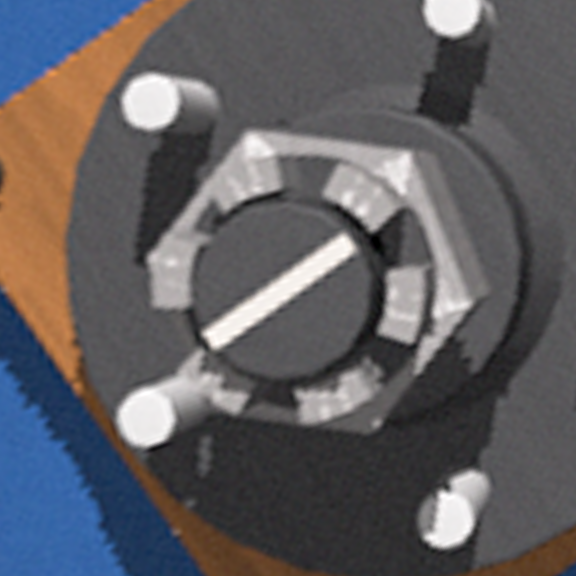

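```bash
cat >> h.py <<'E'
def line(w,sc=6,c0=(280,290)):
    # pale line on spindle: bright pixels inside ~75 px of centre
    g=cv2.cvtColor(w,cv2.COLOR_BGR2GRAY); m=np.zeros_like(g); cv2.circle(m,tuple(map(int,c0)),88,255,-1)
    b=((g>180)&(m>0)).astype(np.uint8); n,l,st,ce=cv2.connectedComponentsWithStats(b); i=1+np.argmax(st[1:,4])
    y,x=np.nonzero(l==i); p=np.c_[x,-y].astype(float); mu=p.mean(0); _,sv,vt=np.linalg.svd(p-mu,full_matrices=False)
    return np.degrees(np.arctan2(vt[0,1],vt[0,0]))%180,mu*[1,-1],len(x)
E
python3 - <<'E'
from h import *
from cell import manip
w=rect("wrist","pics/r2.png",z=.136,manip=manip); a,mu,n=line(w); print(a,mu,n)
c=np.array([.5325,-.156])+np.array([mu[0]-288,288-mu[1]])/6e3; print("axis",c)
w3=rect("top","pics/r3.png",z=.136,manip=manip); print("top",line(w3))
# hex overlay at z=.117 and slot marks, with the axis corrected
s=manip.observe(); f=manip.grab_frame("wrist"); R,t=wristRt(s,f["T_tool_cam"])
w=rect("wrist","pics/r4.png",z=.117,c=tuple(c),manip=manip)
for i,phi in enumerate([18,21.5,25]):
    o=w.copy()
    pts=np.array([[288+6*28.87*np.cos(np.radians(phi+30+60*k)),288-6*28.87*np.sin(np.radians(phi+30+60*k))] for k in range(6)])
    cv2.polylines(o,[np.round(pts*16).astype(int)],True,(0,0,255),1,cv2.LINE_AA,4)
    cv2.imwrite(f"pics/o{i}.png",o[90:490,90:490])
    w_=np.hstack([cv2.imread(f"pics/o{j}.png") for j in range(i+1)])
cv2.imwrite("pics/o.png",cv2.resize(w_,None,fx=.66,fy=.66))
E
```

```text
[ 0.533  -0.1558  0.231 ] 0.034
35.284523141054564 [286.45967287 289.30259447] 3546
axis [ 0.53224328 -0.1562171 ]
[ 0.5325 -0.1564  0.231 ] 0.022Traceback (most recent call last):
  File "<stdin>", line 5, in <module>
  File "h.py", line 26, in line
    b=((g>180)&(m>0)).astype(np.uint8); n,l,st,ce=cv2.connectedComponentsWithStats(b); i=1+np.argmax(st[1:,4])
                                                                                           ~~~~~~~~~^^^^^^^^^^
    return _wrapfunc(a, 'argmax', axis=axis, out=out, **kwds)
    return bound(*args, **kwds)
ValueError: attempt to get argmax of an empty sequence
```

```bash
cat > ov.py <<'E'
from h import *
from cell import manip
import sys
def run(tag,phis,c=(.5325,-.156)):
    w=rect("wrist",f"pics/{tag}a.png",z=.136,c=c,manip=manip); a,mu,n=line(w); print(a,mu,n)
    c=np.array(c)+np.array([mu[0]-288,288-mu[1]])/6e3; print("axis",c)
    w=rect("wrist",f"pics/{tag}b.png",z=.117,c=tuple(c),manip=manip)
    L=[]
    for phi in phis:
        o=w.copy()
        pts=np.array([[288+6*28.87*np.cos(np.radians(phi+30+60*k)),288-6*28.87*np.sin(np.radians(phi+30+60*k))] for k in range(6)])
        cv2.polylines(o,[np.round(pts*16).astype(int)],True,(0,0,255),1,cv2.LINE_AA,4)
        L.append(o[90:490,90:490])
    cv2.imwrite(f"pics/{tag}o.png",np.hstack(L))
E
python3 -c "
import ov; ov.run('m1',[20,23])"
```

```text
[ 0.5323 -0.1568  0.2312] 0.011
35.350445009857026 [286.34260039 289.43302443] 3561
axis [ 0.53222377 -0.15623884]
[ 0.5322 -0.157   0.2312] 0.006
```

View pics/m1o.png

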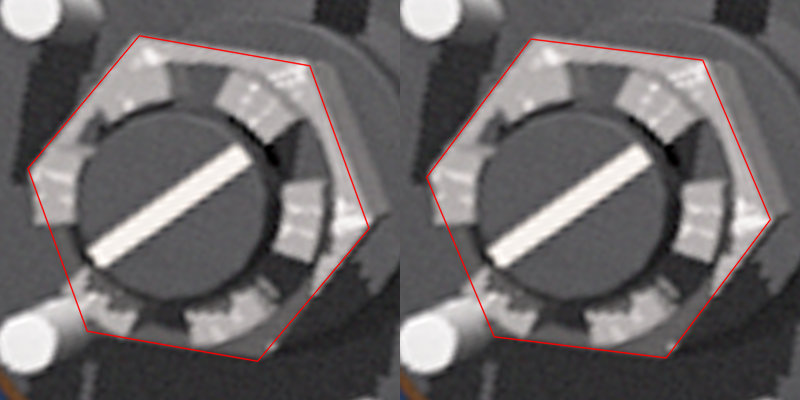

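The overlays put the hexagon's flat normal at about 22.5° and the hole at 35.3°. The nut is therefore about 12.8° past the slot before and needs about 47.2° more clockwise. I'll turn the tool to line the jaws up with a flat, then go down.

```bash
python3 -m jog '0 0 -9 0 0 0 1;0 0 -18 0 0 0 1;0 0 -27 -1 0 20 1;0 0 -35 -1 0 45 1;0 0 -35 -1 0 75 1;0 0 -35 -1 0 105 1;0 0 -35 -1 0 130 1;0 0 -35 -1 0 145 1;0 0 -35 -1 0 149 1;0 0 -35 -1 0 149 1' 60
python3 -c "
from h import *
from cell import manip
s=manip.observe(); f=manip.grab_frame('wrist'); print(s['eef_pos'],s['force'],s['moment'])
cv2.imwrite('pics/w3.png',f['img'][:,:,::-1])"
```

```text
clock: 3.1
eef_pos: [0.5328, -0.1557, 0.0828]
orientation: [0.0, 0.947, -0.321, 0.0]
force: [0.1, -0.2, -0.0]
finger_gap: 0.999
[ 0.53275215 -0.15566281  0.08283688] [ 0.12798907 -0.24952976 -0.01184043] [-0.02145824 -0.03343257  0.03921371]
```

View pics/w3.png

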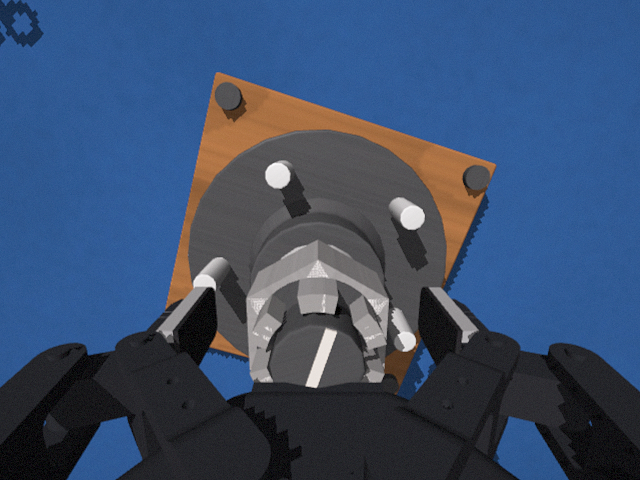

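The jaws stand either side of the nut, with its side flats near columns 248 and 388, parallel to the pads. A corner faces the camera at (318,240). I'll close the gripper.

```bash
python3 -m jog '0 0 0 0 0 0 .6;0 0 0 0 0 0 .5;0 0 0 0 0 0 .4;0 0 0 0 0 0 .4;0 0 0 0 0 0 .4;0 0 0 0 0 0 .4;0 0 0 0 0 0 .4;0 0 0 0 0 0 .4;0 0 0 0 0 0 .4;0 0 0 0 0 0 .4' 60
python3 -c "
from h import *
from cell import manip
s=manip.observe(); f=manip.grab_frame('wrist'); print(s['eef_pos'],s['force'],s['moment'],s['finger_gap'],s['joint_pos'])
q=s['orientation'];M=Ro.from_quat([q[1],q[2],q[3],q[0]]).as_matrix();print('yaw',np.degrees(np.arctan2(M[1,0],M[0,0])))
cv2.imwrite('pics/w4.png',f['img'][:,:,::-1])"
```

```text
clock: 4.4
eef_pos: [0.5327, -0.1555, 0.083]
orientation: [0.0, 0.947, -0.321, 0.0]
force: [-1.5, 1.2, 5.7]
finger_gap: 0.574
[ 0.53272682 -0.1554578   0.08299357] [-1.54299272  1.16952018  5.74775901] [ 0.12514902  0.25858299 -0.11340392] 0.5742127147430264 [-3.67825805e-01  5.54767712e-01  1.75523028e+00  1.26627162e-05
  8.30865002e-01  2.86376302e-01]
yaw -37.48351292450673
```

View pics/w4.png

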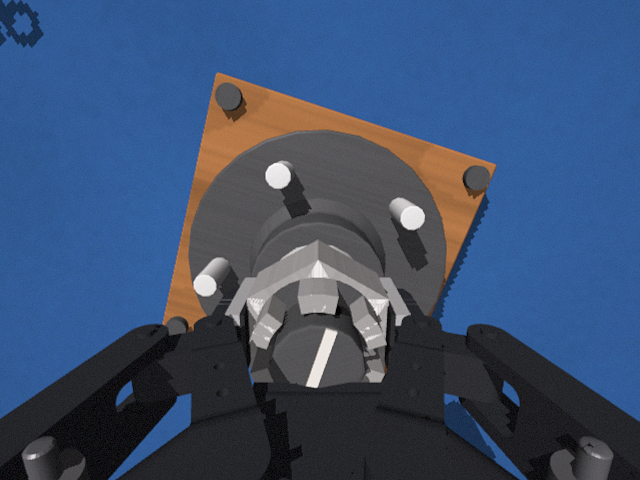

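It's gripped at about 49 mm with low forces. Now the clockwise turn of 47.2°.

```bash
python3 -m jog '0 0 4 0 0 0 .4;0 0 10 0 0 0 .4;0 0 16 0 0 0 .4;0 0 22 0 0 0 .4;0 0 28 0 0 0 .4;0 0 34 0 0 0 .4;0 0 40 0 0 0 .4;0 0 45 0 0 0 .4;0 0 47.2 0 0 0 .4;0 0 47.2 0 0 0 .4' 60
python3 -m jog '0 0 0 0 0 0 .4;0 0 0 0 0 0 .4;0 0 0 0 0 0 .4;0 0 0 0 0 0 .4;0 0 0 0 0 0 .4;0 0 0 0 0 0 .4;0 0 0 0 0 0 .4;0 0 0 0 0 0 .4;0 0 0 0 0 0 .4;0 0 0 0 0 0 .4'
python3 -c "
from h import *
from cell import manip
s=manip.observe(); f=manip.grab_frame('wrist'); print(s['eef_pos'],s['force'],s['moment'],s['finger_gap'],s['qd'])
q=s['orientation'];M=Ro.from_quat([q[1],q[2],q[3],q[0]]).as_matrix();print('yaw',np.degrees(np.arctan2(M[1,0],M[0,0])))
cv2.imwrite('pics/w5.png',f['img'][:,:,::-1])"
```

```text
clock: 5.7
eef_pos: [0.533, -0.1559, 0.083]
orientation: [-0.0, 0.739, -0.674, 0.001]
force: [-1.2, -4.1, 6.3]
finger_gap: 0.578
clock: 6.95
eef_pos: [0.533, -0.1559, 0.083]
orientation: [-0.0, 0.739, -0.673, 0.001]
force: [-1.2, -4.0, 6.2]
finger_gap: 0.577
[ 0.53301058 -0.15589393  0.08301836] [-1.15467516 -3.96089492  6.23726689] [-0.56312249  0.14908069 -0.23529014] 0.5768631735512171 [-1.23591232e-03  3.01787505e-05  6.15295744e-04  6.94908673e-04
 -8.21101945e-04 -1.91190924e-04]
yaw -84.64867718004729
```

View pics/w5.png

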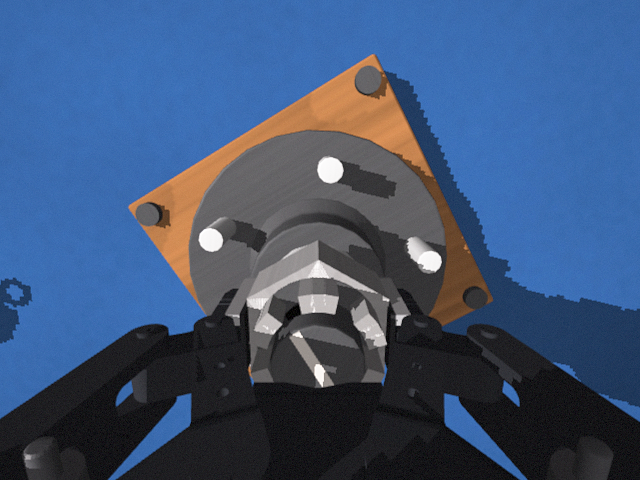

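The nut turned with the jaws, and the spindle line now runs from (297,335) to (322,383) into the slot at upper left. I'll open, back off and check.

```bash
python3 -m jog '0 0 0 0 0 0 .7;0 0 0 0 0 0 .85;0 0 0 0 0 0 1;0 0 0 0 0 0 1;0 0 0 0 0 -10 1;0 0 0 0 0 -40 1;0 0 0 0 0 -80 1;0 0 0 0 0 -120 1;0 0 0 0 0 -145 1;0 0 0 0 0 -149 1' 60
python3 -m jog '0 0 0 0 0 0 1;0 0 0 0 0 0 1;0 0 0 0 0 0 1;0 0 0 0 0 0 1;0 0 0 0 0 0 1;0 0 0 0 0 0 1;0 0 0 0 0 0 1;0 0 0 0 0 0 1;0 0 0 0 0 0 1;0 0 0 0 0 0 1'
python3 -c "
import ov; ov.run('m2',[34,36.5],c=(.5322,-.1562))"
```

```text
clock: 8.25
eef_pos: [0.5331, -0.1556, 0.2333]
orientation: [-0.001, 0.739, -0.674, 0.002]
force: [0.6, -0.5, -0.0]
finger_gap: 0.999
clock: 9.5
eef_pos: [0.5325, -0.1554, 0.2313]
orientation: [-0.0, 0.739, -0.674, 0.0]
force: [-0.1, 0.3, -0.1]
finger_gap: 0.999
[ 0.5325 -0.1554  0.2313] 0.002
35.1854012431065 [287.24399887 288.19598983] 3541
axis [ 0.532074   -0.15623266]
[ 0.5325 -0.1554  0.2313] 0.001
```

View pics/m2o.png

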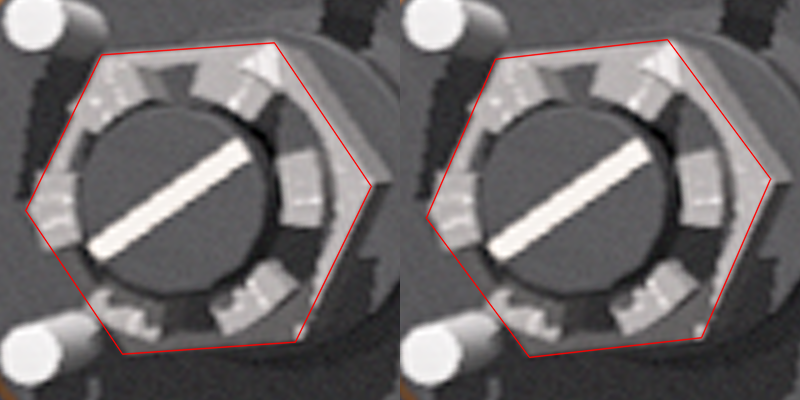

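View pics/m2b.png

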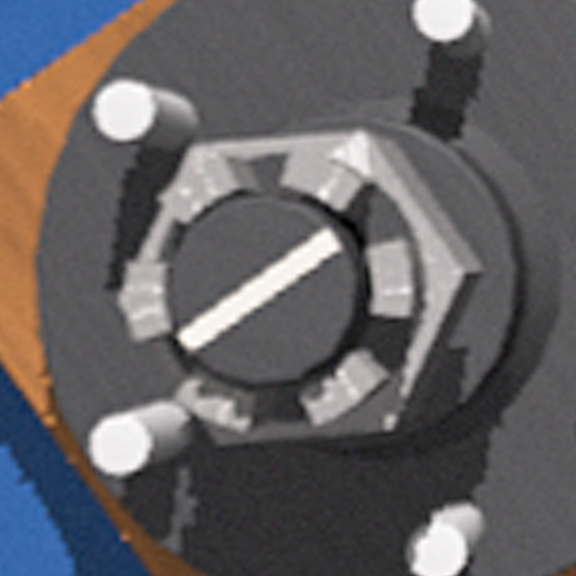

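```bash
python3 - <<'E'
from h import *
for tag,z in (("m1",22.5),("m2",35)):
    g=cv2.GaussianBlur(cv2.imread(f"pics/{tag}b.png",0).astype(float),(0,0),2)
    best=[]
    for r in (24.5,25,25.5):
     for phi in np.arange(z-6,z+6.1,.25):
      for dx in range(-9,10,2):
       for dy in range(-9,10,2):
        sc=0
        for k in (1,2,3,5) :  # lit edges
            a=np.radians(phi+60*k); n=np.array([np.cos(a),-np.sin(a)]); tt=np.array([n[1],-n[0]])
            u=np.linspace(-60,60,25)[:,None]
            P=np.array([288+dx,288+dy])+n*r*6+u*tt
            I=lambda Q: g[Q[:,1].round().astype(int),Q[:,0].round().astype(int)]
            sc+=np.abs((I(P-3*n)-I(P+3*n)).mean())
        best.append((sc,phi,dx,dy,r))
    best.sort(reverse=True); print(tag); [print(np.round(b,2)) for b in best[:6]]
E
python3 -c "
import cv2,numpy as np
w=cv2.imread('pics/m2b.png');L=[]
for phi in (33,35,37):
    o=cv2.resize(w[110:310,90:490],None,fx=2,fy=2,interpolation=cv2.INTER_CUBIC)
    p=np.array([[288+173.2*np.cos(np.radians(phi+30+60*k))-90,288-173.2*np.sin(np.radians(phi+30+60*k))-110] for k in range(6)])*2
    cv2.polylines(o,[np.round(p*16).astype(int)],True,(0,0,255),1,cv2.LINE_AA,4); L.append(o[:200])
cv2.imwrite('pics/m2c.png',np.vstack(L))"
```

```text
m1
[193.02  22.75   1.    -1.    25.  ]
[192.13  21.5    1.    -1.    25.  ]
[192.03  22.75   3.    -3.    25.  ]
[191.86  23.25   1.    -1.    25.  ]
[191.83  22.     1.    -1.    25.  ]
[191.66  23.    -1.     1.    25.5 ]
m2
[225.07  36.25   1.     1.    25.5 ]
[220.52  36.25   1.    -1.    25.5 ]
[220.17  35.     3.    -1.    25.  ]
[219.88  36.     3.    -1.    25.  ]
[219.86  35.25   3.    -1.    25.  ]
[219.85  36.25   3.    -1.    25.5 ]
```

View pics/m2c.png

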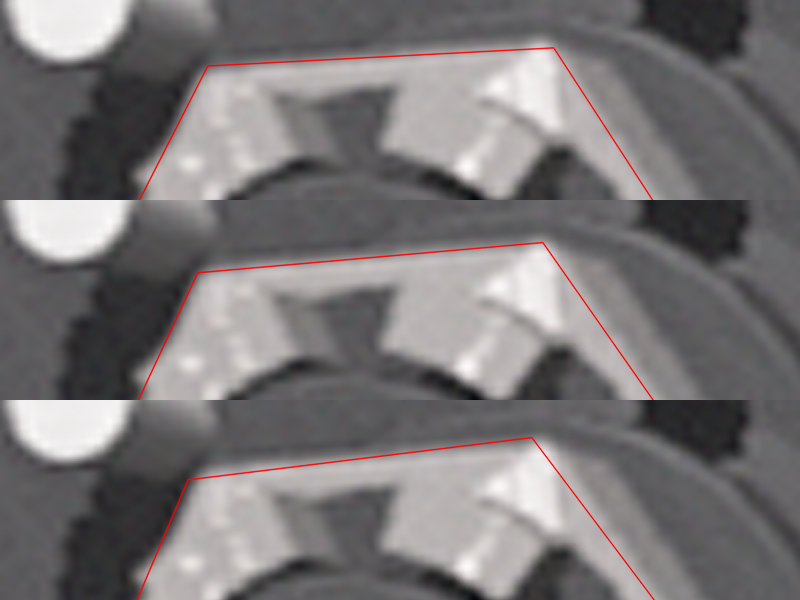

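The 35° outline fits best (the edge fit gives 35 to 36.25°), against the hole at 35.2°. That is within about 1°, so I'm handing in.

```bash
python3 -c "
from cell import manip
s=manip.observe(); print(s['clock'],s['force'],s['eef_pos']); print(manip.job_done())"
```

```text
9.6 [ 0.97963758 -0.43555392  0.56403183] [ 0.53249933 -0.15539475  0.23129772]
the job is handed in; nothing more can be done
None
```

The castle nut on the unpinned hub now has its next slot in line with the cross hole. I gripped it across two flats, turned it 47.2° clockwise in one go, then opened the gripper and lifted clear. I handed the job in at about 9.6 s.

- **Alignment:** in the last wrist view the hole direction was 35.2°. The nut's flat and slot direction was about 35° by overlay, and 35 to 36.25° by an automatic edge fit. The two readings differ by up to about 1°, which is well inside the slot's play for a pin.
- **Forces:** the wrist force read about 6 N at most between moves while gripping, and about 1 N at hand-in, with the gripper open and clear of the nut.
- **Pinned hub:** the arm never went near it. I did not take a fresh picture of it at the end.
- **Not checked:** the arm blocked the top camera's view of the nut, so the final angle comes from the wrist camera alone.

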